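# Peg the weight-box lid open on the middle hole of its stay

### The job

The sliding dust lid of the walnut weight box is nearly shut, with its steel stay bar lying on top of the peg. Lift the stay bar clear by its brass ball, slide the lid open with it, and gently lower the middle one of its three holes over the peg until the bar lies level, so that the lid is held at that opening. Then let go, and leave the mortar, the quartz and the lead button where they are.

Things in the scene. Friction and masses are not known exactly. Their poses are not given: they have to be found in the camera images.
- box: Walnut weight box 110 x 240 x 55 mm (x, y, z), 63 mm high with its lid, screwed to the plank. Origin: centre of its underside. The lid opens along its +y; its -x side is the front, with stay and bracket. In its frame the bracket's slot middle is at x -85, y 20 mm and the pivot at x -85 mm, y 70 mm plus the lid's opening.
- lid (a joint): Opening of the sliding lid in m: 0 shut, up to 0.15, along +y of the box. Runners drag with about 2.5 N; the lid stays where it is left.
- stay (a joint): Lift angle of the stay bar in rad: 0 when it lies level, which it does only with the peg through a hole (against the pivot's own stop), positive with its ball end raised (up to 0.9). It falls by its own weight (180 g) until it meets the peg.
- pivot (a point): The stay bar's pivot, on a lug in front of the lid, 80 mm above the plank and 85 mm in front of the box's centre line; it travels with the lid. The bar runs from it along -y of the box. The pivot also swivels sideways by up to 0.06 rad either way, sprung to the middle (about 2 N at the ball for 10 mm).
- middle_hole (a point): Centre of the middle hole, on the bar's underside, 134 mm from the pivot. Steel bar 20 mm wide, 5 mm thick, 238 mm long; round holes of 10 mm diameter at 90, 134 and 178 mm from the pivot.
- knob (a point): Centre of the brass ball (24 mm diameter) on a 10 mm thick stem near the free end of the bar, 212 mm from the pivot and 35 mm above the bar's underside (30 mm above its top).
- bracket: Fixed steel bracket in front of the box, 72 mm high, with a 50 mm slot along the box's y. Origin: on the plank below the slot's middle. From the slot stands the peg: 7.5 mm thick, round tip 94 mm above the plank, 14 mm above the level bar's underside. It is clamped up to 16 mm either way from the slot's middle; its exact place is not measured. It bends easily: press it with no more than 20 N.
- mortar: White porcelain mortar, 104 mm across, 58 mm high, its pestle standing in it to about 90 mm. Origin: centre of its foot. Leave alone.
- quartz: Quartz specimen with pyrite, about 50 x 36 x 50 mm. Origin: centre of its underside. Leave alone.
- button: Dull grey lead assay button, 25 mm across, 12 mm high. Origin: centre of its underside. Leave alone.
Not all that is in view belongs to the job. Of the things like the bracket, leave any that is turquoise; of the rest the smaller one is meant.

How it is judged:
By the outcome, as a careful person would: the job done as asked, in the order asked, and still so for the second after the job is handed in, with the robot touching nothing.
It also fails if it takes over 67 s, if anything falls off the work surface, if the arm or the gripper's body presses on something with over 40 N, if the wrist force passes 120 N, or if a joint passes its speed limit or range.

### The arm

A 7-joint arm with a two-finger parallel gripper is mounted at the origin on the work surface. World frame = base frame: x ahead of the robot, y to its left, z up, the work surface at z = 0. Lengths are in m, angles in rad, forces in N, time in s.
With the tool pointing down it reaches from about 0.425 to 0.925 m from the base axis. Payload 6.8 kg.
Tool frame: the origin (TCP) lies on the mounting face of the last link; the fingertips stand 173 mm ahead of it and the grasp point (between the pads) lies 155 mm ahead of it (grip_point_offset is the distance from the TCP to the grasp point, in m); x points along the fingers, z is the direction in which the jaws open and shut, and the axes are right-handed (so a half turn about x gives the same grasp; the last joint's range is limited). The gripper opens to 85 mm and grips with 20 to 120 N. Pads are 22 mm wide; open, the fingers measure 114 mm over their backs; the gripper's body (76 mm by 85 mm) begins 54 mm behind the grasp point. The pads swing forward as they close: fully open they stand 13 mm farther back than shut.
Start: joints at [-1.255, 0.477, 0.022, 1.555, -0.011, 1.109, -0.083], TCP at [0.278, 0.615, 0.405] pointing down, gripper open.
Joint ranges: [-2.96, 2.96], [-0.34, 2.1], [-1.41, 1.46], [0.24, 2.44], [-1.37, 4.51], [0.17, 1.92], [-2.96, 2.96]. Speed limits (rad/s): [2.39, 2.39, 3.14, 3.14, 3.14, 3.14, 3.14].

### API

Orientations are given as a rotation vector (axis times angle).
In Python, from bench import * gives the robot as it stands. The module is installed in compiled form; this text tells all that it offers.
- The arm moves only by the tool servo_tool, never from a script. Its argument "motion" is a list of rows, each a list of 5 numbers: the shift along the tool's x, y, z in m, then the turn about the tool's x in degrees, then the gripper command: -1 is fully open, 1 is shut, values between are in proportion. In form: [[dx, dy, dz, turn, fingers], ...]. A call has 1 to 8 rows; each row is the pose to reach, as a shift and turn from the pose measured when the call began, along the tool's axes at that moment; what a row does not reach only later rows make up. A row lasts 1/10 s, in which the tool goes at most 50 mm and 8.59 degrees, less where a joint would pass 70% of its speed; a pose out of reach is approached as far as the arm can. A call with a gripper value outside its range is refused whole. The fingers move at their own pace and stop on an object; "force" is the grip in N (left out, the last holds). Time passes only in rows, so rows that repeat a pose let the fingers close. It gives the time, the measured TCP pose, the force and the opening at its end, in the units of the state.
- get_obs(): the state, without advancing time (a new reading comes with each control period).
- grab_frame(name): name is "side" or "top"; returns the picture (400x640x3 uint8, red, green, blue); there is no depth.
- camera_params(name): a dict with "mtx" (3x3 intrinsics, pixels), "world_to_cam" (4x4, takes a point from world to camera coordinates). Camera axes: x right, y down, z forward; pixel columns grow to the right and rows downward; lengths in m; the calibration is good to about 2 mm. A picture is of the moment at which its call begins. camera_params takes no time and is no camera call.
- hand_in(): hands the job in, once; it reports no verdict.
The state is a dict: "clock": time; "joints": joint angles; "qvel": joint speeds; "tau": joint torques, N m; "tcp_pos": TCP position; "orientation": TCP orientation; "contact_force": force on the tool from outside, world axes, zero at the start; "moment": the same for the moment, N m; "grip_width": finger opening in m.
Only numpy, scipy, OpenCV 4.12 (cv2) and the standard library are available. Lean on these libraries where they do the work, as an engineer would, in place of code of your own. Each camera call takes 0.05 s, during which the arm holds its last target. There are 200 camera calls.

## Working session

There is one attempt and no reset: what is moved stays moved. The work goes in short steps, Python scripts to look and compute and a tool call to move; the robot and the scene stay as the last step left them, time stands still between calls to the robot, and variables do not carry over. Pictures are saved under pics/ and viewed, about 8 in all and at most 12, crops included, and the job is handed in when it is done.

Besides the shell and the picture viewer there is one more tool, called after ">>>" as name(argument=value, ...) on one line, values as JSON. servo_tool: Moves the arm, as the interface text tells. Its arguments: {"type":"object","properties":{"motion":{"type":"array","items":{"type":"array","items":{"type":"number"}}},"force":{"type":"number"}},"required":["motion"]}

```bash
mkdir -p pics; python3 - <<'E'
from bench import *
import cv2,numpy as np
np.set_printoptions(precision=4,suppress=True)
for n in("side","top"):
    cv2.imwrite(f"pics/{n}0.png",cv2.cvtColor(grab_frame(n),cv2.COLOR_RGB2BGR))
    c=camera_params(n);print(n,c["mtx"],c["world_to_cam"])
print(get_obs())
E
```

```text
side [[501.0992   0.     327.375 ]
 [  0.     501.0992 202.5876]
 [  0.       0.       1.    ]] [[ 0.7444 -0.6677 -0.0051 -0.4118]
 [-0.4731 -0.522  -0.7097  0.2667]
 [ 0.4712  0.5307 -0.7045  0.7673]
 [ 0.      0.      0.      1.    ]]
top [[443.3455   0.     321.5825]
 [  0.     443.3455 194.7175]
 [  0.       0.       1.    ]] [[-0.0116 -0.9997 -0.0226 -0.0307]
 [-0.993   0.0142 -0.1169  0.5193]
 [ 0.1172  0.0211 -0.9929  0.7655]
 [ 0.      0.      0.      1.    ]]
{'clock': 0.1, 'joints': array([-1.2551,  0.4777,  0.0223,  1.5563, -0.0115,  1.1093, -0.0831]), 'qvel': array([ 0.0004, -0.0029, -0.0003, -0.0035,  0.0001, -0.    ,  0.0008]), 'tau': array([  0.0045, -59.7757,   1.6131, -28.1951,   0.0127,   0.005 ,
         0.    ]), 'tcp_pos': array([0.2775, 0.6151, 0.4038]), 'orientation': array([-0.8926,  1.3817,  0.891 ]), 'contact_force': array([-0.917 , -0.1631, -0.4115]), 'moment': array([ 0.0219, -0.0405,  0.0579]), 'grip_width': 0.08523318560443216}
```

View pics/side0.png

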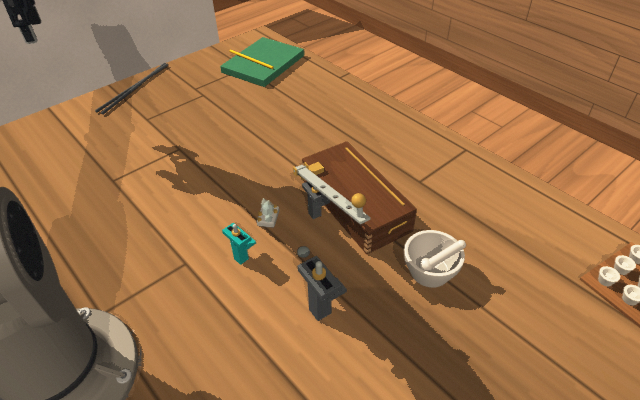

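View pics/top0.png

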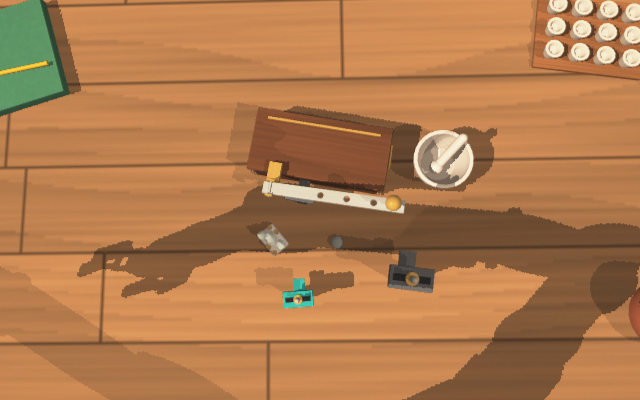

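```bash
cat > h.py <<'E'
import cv2,numpy as np
from bench import *
np.set_printoptions(precision=4,suppress=True)
def ray(n,uv):
    c=camera_params(n);T=c["world_to_cam"];R=T[:3,:3]
    o=-R.T@T[:3,3];d=R.T@np.linalg.solve(c["mtx"],[uv[0],uv[1],1.]);return o,d/np.linalg.norm(d)
def plane(n,uv,z):
    o,d=ray(n,uv);return o+d*(z-o[2])/d[2]
def tri(a,b):
    (o1,d1),(o2,d2)=ray("side",a),ray("top",b)
    s=np.linalg.lstsq(np.c_[d1,-d2],o2-o1,rcond=None)[0]
    p,q=o1+s[0]*d1,o2+s[1]*d2;return (p+q)/2,np.linalg.norm(p-q)
def proj(n,p):
    c=camera_params(n);q=c["mtx"]@(c["world_to_cam"]@np.r_[p,1])[:3];return q[:2]/q[2]
def blobs(im,lo,hi,roi,amin=15):
    x0,y0,x1,y1=roi;h=cv2.cvtColor(im,cv2.COLOR_RGB2HSV)[y0:y1,x0:x1]
    n,_,s,c=cv2.connectedComponentsWithStats(cv2.inRange(h,lo,hi))
    return [(s[i,4],c[i]+[x0,y0],s[i,:4]+[x0,y0,0,0]) for i in range(1,n) if s[i,4]>=amin]
def snap(n,name,roi,k):
    im=grab_frame(n);x0,y0,x1,y1=roi
    cv2.imwrite(f"pics/{name}.png",cv2.resize(cv2.cvtColor(im,cv2.COLOR_RGB2BGR)[y0:y1,x0:x1],None,fx=k,fy=k,interpolation=cv2.INTER_CUBIC));return im
E
python3 - <<'E'
from h import *
a=cv2.imread("pics/side0.png");b=cv2.imread("pics/top0.png")
A=cv2.resize(a[145:255,290:430],None,fx=5,fy=5,interpolation=cv2.INTER_CUBIC)[:, :700]
B=cv2.resize(b[155:220,255:415],None,fx=4.375,fy=4.375,interpolation=cv2.INTER_CUBIC)
cv2.imwrite("pics/c1.png",A[:300+250]);cv2.imwrite("pics/c2.png",B)
for n,im,roi in(("side",a,(290,145,430,255)),("top",b,(250,100,415,220))):
    im=im[:,:,::-1].copy()
    print(n,"gold",blobs(im,(13,150,120),(28,255,255),roi))
    print(n,"steel",blobs(im,(0,0,120),(180,70,255),roi))
E
```

```text
side gold [(np.int32(27), array([294.5185, 149.5185]), array([291, 145,   8,   9])), (np.int32(31), array([312.8065, 150.129 ]), array([309, 145,   9,  11])), (np.int32(29), array([322.8276, 147.5172]), array([318, 145,  13,   7])), (np.int32(46), array([378.087, 150.087]), array([370, 145,  19,  12])), (np.int32(279), array([374.3835, 176.0645]), array([345, 147,  60,  59])), (np.int32(159), array([406.3522, 161.956 ]), array([386, 147,  39,  31])), (np.int32(16), array([362.625 , 156.0625]), array([357, 151,  13,  12])), (np.int32(15), array([418.4667, 153.3333]), array([414, 151,  10,   6])), (np.int32(18), array([426.6667, 156.4444]), array([424, 153,   6,   7])), (np.int32(23), array([389.7826, 158.5217]), array([386, 156,   9,   6])), (np.int32(30), array([373.6, 161.6]), array([368, 158,  12,   8])), (np.int32(17), array([417.    , 160.5294]), array([415, 157,   5,   7])), (np.int32(157), array([315.0637, 167.2166]), array([304, 161,  20,  14])), (np.int32(19), array([425.5263, 167.1053]), array([421, 163,   9,   8])), (np.int32(45), array([294.4444, 171.7778]), array([290, 16
[... 1503 characters left out ...]
103,   8,   5])), (np.int32(111), array([396.973 , 117.3063]), array([370, 115,  45,   6])), (np.int32(432), array([323.7731, 126.044 ]), array([267, 116, 114,  21])), (np.int32(41), array([390.1463, 156.8537]), array([388, 145,   5,  25])), (np.int32(270), array([273.737 , 171.2926]), array([266, 161,  17,  22])), (np.int32(302), array([395.0563, 198.4404]), array([381, 188,  34,  22])), (np.int32(19), array([358.8947, 192.1053]), array([354, 191,  11,   3])), (np.int32(18), array([268.0556, 194.8333]), array([264, 194,   9,   3]))]
top steel [(np.int32(1533), array([322.396 , 195.4188]), array([262, 181, 129,  31])), (np.int32(59), array([400.6441, 208.    ]), array([392, 201,  13,  12]))]
```

View pics/c1.png

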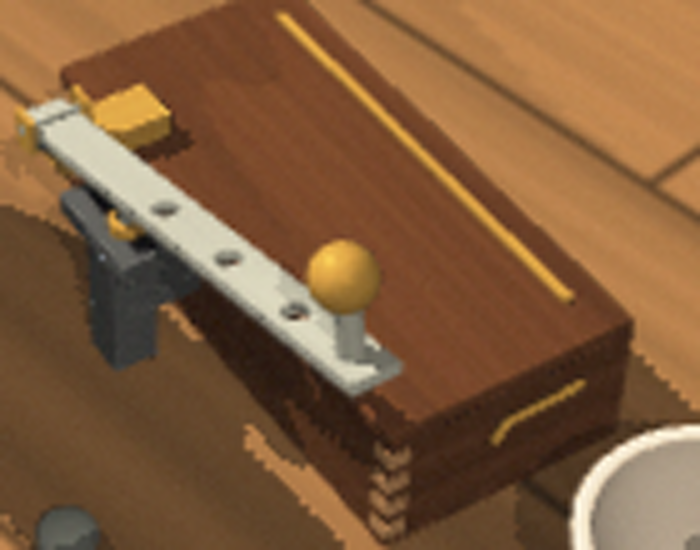

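View pics/c2.png

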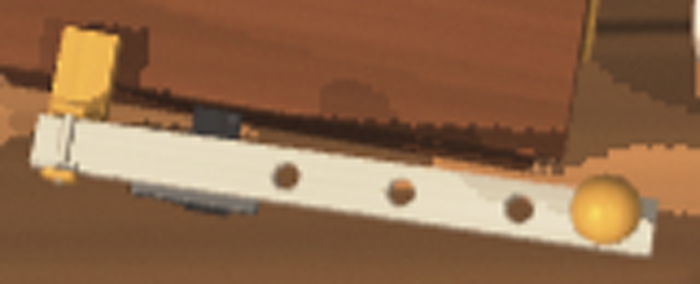

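```bash
python3 - <<'E'
from h import *
S=lambda u,v:(290+u/5,145+v/5); T=lambda u,v:(255+u/4.375,155+v/4.375)
P={}
for k,a,b in(("ball",(343,276),(605,209)),("h90",(165,209),(286,176)),("h134",(229,258),(401,192)),("h178",(294,311),(518,209)),("piv",(57,112),(66,146))):
    p,e=tri(S(*a),T(*b));P[k]=p;print(k,p,e)
print([np.linalg.norm(P[a]-P[b]) for a,b in(("h90","h134"),("h134","h178"),("ball","h178"),("piv","h90"))])
d=P["h178"]-P["h90"];print("dir",d/np.linalg.norm(d),"yaw(+y box)",np.degrees(np.arctan2(d[0],-d[1])),"lift",np.degrees(np.arcsin(d[2]/np.linalg.norm(d))))
# box lid top corners in top view (z .063) ; gold strip ends
for uv in((258,107),(248,170),(394,128),(385,191)):print("lidcorner",uv,plane("top",uv,.063))
print("strip",plane("top",(268,118),.063),plane("top",(380,135),.063))
print("collar",plane("side",S(122,225),.075), "mortar",plane("top",(444,159),.058))
print("clutter button",plane("top",(337,242),.012),"quartz",plane("top",(272,239),.05), "big",plane("top",(412,278),.09))
from scipy.spatial.transform import Rotation as R
print(R.from_rotvec(get_obs()["orientation"]).as_matrix())
E
```

```text
ball [ 0.4898 -0.1467  0.1625] 0.0004414398685458562
h90 [ 0.5095 -0.0371  0.104 ] 0.0004851101423444761
h134 [ 0.502  -0.0795  0.1144] 0.0008718532993930035
h178 [ 0.494  -0.1209  0.1243] 0.0004509055903466621
piv [0.5252 0.0463 0.0881] 0.003135494164540279
[np.float64(0.04425220710844977), np.float64(0.04335664347817483), np.float64(0.046255990240929606), np.float64(0.08639397573378349)]
dir [-0.1773 -0.9563  0.2325] yaw(+y box) -10.502329435974836 lift 13.446909199591252
lidcorner (258, 107) [0.6726 0.0725 0.063 ]
lidcorner (248, 170) [0.5601 0.0893 0.063 ]
lidcorner (394, 128) [ 0.6303 -0.1658  0.063 ]
lidcorner (385, 191) [ 0.5198 -0.147   0.063 ]
strip [0.6523 0.0547 0.063 ] [ 0.6183 -0.1411  0.063 ]
collar [ 0.5121 -0.0095  0.075 ] mortar [ 0.575  -0.2513  0.058 ]
clutter button [ 0.4344 -0.0639  0.012 ] quartz [0.4405 0.0491 0.05  ] big [ 0.3743 -0.1832  0.09  ]
[[-0.0005 -0.9115  0.4112]
 [-0.0015  0.4112  0.9115]
 [-1.     -0.0001 -0.0016]]
```

>>> servo_tool(motion=[[0, -0.039, -0.0225, 5, -1], [0, -0.078, -0.045, 10, -1], [0, -0.117, -0.0675, 15, -1], [0, -0.156, -0.09, 20, -1], [0, -0.195, -0.1125, 25, -1], [0, -0.234, -0.135, 30, -1], [0, -0.273, -0.1575, 35, -1], [0, -0.312, -0.18, 40, -1]], force=30)

```text
clock: 0.9
tcp_pos: [0.4885, 0.321, 0.404]
orientation: [-0.351, 1.544, 0.348]
contact_force: [0.7, 0.6, 0.1]
grip_width: 0.0853
```

```bash
cat >> h.py <<'E'
from scipy.spatial.transform import Rotation
def to(p,az=-9.8):
    "shift in tool axes to bring TCP to p, and turn bringing tool z to azimuth az"
    o=get_obs();M=Rotation.from_rotvec(o["orientation"]).as_matrix();d=np.array(p)-o["tcp_pos"]
    a=np.degrees(np.arctan2(M[1,2],M[0,2]))
    print("t",o["clock"],"tcp",o["tcp_pos"],"az",a.round(2),"x",M[:,0],"F",o["contact_force"],"w",round(o["grip_width"],4))
    print("shift",M.T@d,"turn",round(a-az,2))
E
python3 -c "
from h import *
to((.490,-.147,.40))"
```

```text
t 0.9 tcp [0.4885 0.321  0.404 ] az 25.52 x [-0.0009 -0.0017 -1.    ] F [0.7363 0.5657 0.0939] w 0.0853
shift [ 0.0048 -0.423  -0.2003] turn 35.32
```

>>> servo_tool(motion=[[0, -0.04, -0.019, 5, -1], [0, -0.08, -0.038, 10, -1], [0, -0.12, -0.057, 15, -1], [0, -0.16, -0.076, 20, -1], [0, -0.2, -0.095, 25, -1], [0, -0.24, -0.114, 30, -1], [0, -0.28, -0.133, 35, -1], [0, -0.32, -0.152, 35, -1]])

```text
clock: 1.7
tcp_pos: [0.4887, -0.035, 0.4045]
orientation: [0.13, 1.568, -0.133]
contact_force: [0.9, -0.5, 0.3]
grip_width: 0.0851
```

```bash
python3 -c "
from h import *
to((.490,-.147,.3155))"
```

```text
t 1.7 tcp [ 0.4887 -0.035   0.4045] az -9.6 x [-0.0011 -0.0015 -1.    ] F [ 0.9495 -0.5     0.2696] w 0.0851
shift [ 0.0892 -0.1101  0.0201] turn 0.2
```

>>> servo_tool(motion=[[0, -0.04, 0.007, 0.2, -1], [0, -0.08, 0.014, 0.2, -1], [0, -0.11, 0.02, 0.2, -1], [0, -0.11, 0.02, 0.2, -1], [0.03, -0.11, 0.02, 0.2, -1], [0.05, -0.11, 0.02, 0.2, -1], [0.05, -0.11, 0.02, 0.2, -1]])

```text
clock: 2.4
tcp_pos: [0.489, -0.1455, 0.3522]
orientation: [0.133, 1.573, -0.135]
contact_force: [-0.6, 0.5, 1.1]
grip_width: 0.0852
```

```bash
python3 -c "
from h import *
to((.490,-.147,.3155))
snap('side','s3',(290,110,430,240),4);snap('top','t3',(330,140,450,260),4)
a=cv2.imread('pics/s3.png');b=cv2.imread('pics/t3.png')
b=cv2.resize(b,(int(b.shape[1]*a.shape[0]/b.shape[0]),a.shape[0]));c=np.hstack([a,b]);cv2.imwrite('pics/st3.png',cv2.resize(c,None,fx=.72,fy=.72))"
```

```text
t 2.4 tcp [ 0.489  -0.1455  0.3522] az -9.75 x [-0.0067 -0.0008 -1.    ] F [-0.6007  0.4785  1.1279] w 0.0852
shift [ 0.0367 -0.0012  0.0015] turn 0.05
```

View pics/st3.png

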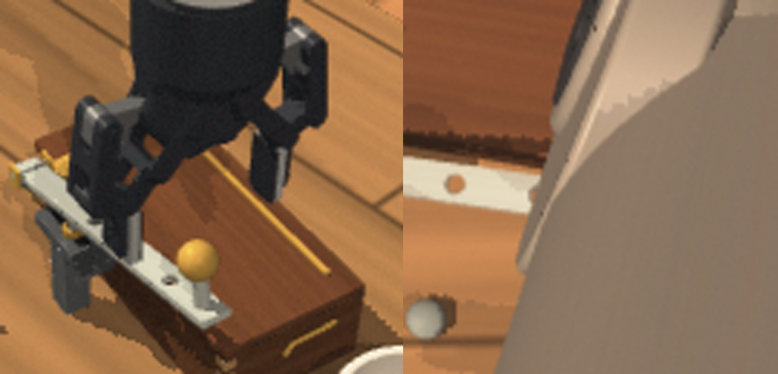

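>>> servo_tool(motion=[[0.015, -0.001, 0.001, 0, -1], [0.03, -0.001, 0.001, 0, -1], [0.037, -0.001, 0.001, 0, -1], [0.037, -0.001, 0.001, 0, -1], [0.037, -0.001, 0.001, 0, 0.2], [0.037, -0.001, 0.001, 0, 0.6], [0.037, -0.001, 0.001, 0, 1], [0.037, -0.001, 0.001, 0, 1]], force=30)

```text
clock: 3.3
tcp_pos: [0.491, -0.1475, 0.3182]
orientation: [0.133, 1.568, -0.135]
contact_force: [-0.2, -0.0, 0.2]
grip_width: 0.0279
```

>>> servo_tool(motion=[[0, 0, 0, 0, 1], [0, 0, 0, 0, 1], [0, 0, 0, 0, 1], [0, 0, 0, 0, 1], [0, 0, 0, 0, 1]])

```text
clock: 3.8
tcp_pos: [0.491, -0.1476, 0.3182]
orientation: [0.133, 1.568, -0.135]
contact_force: [-0.0, 0.2, -0.1]
grip_width: 0.0222
```

```bash
python3 -c "
from h import *
to((.490,-.147,.3155))
snap('side','s4',(290,110,430,240),4)"
```

```text
t 3.8 tcp [ 0.491  -0.1476  0.3182] az -9.77 x [-0.0012 -0.0015 -1.    ] F [-0.017   0.2283 -0.0525] w 0.0222
shift [ 0.0027  0.0004 -0.0011] turn 0.03
```

View pics/s4.png

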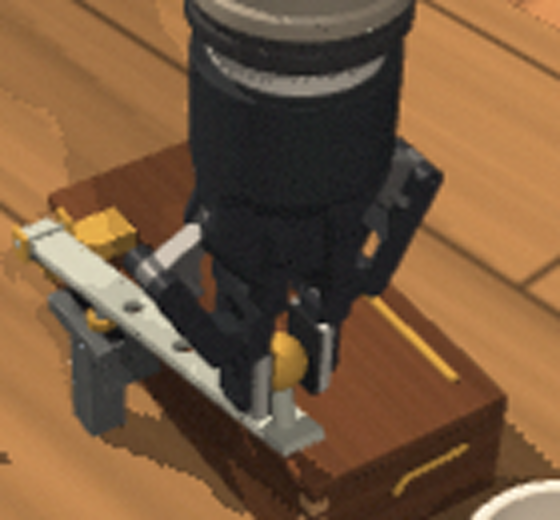

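>>> servo_tool(motion=[[-0.005, 0.002, 0, 0, 1], [-0.01, 0.004, 0, 0, 1], [-0.014, 0.006, 0, 0, 1], [-0.0175, 0.008, 0, 0, 1], [-0.0175, 0.008, 0, 0, 1], [-0.0175, 0.008, 0, 0, 1]], force=40)

```text
clock: 4.45
tcp_pos: [0.4923, -0.1395, 0.3357]
orientation: [0.133, 1.568, -0.135]
contact_force: [-0.2, 0.6, -2.4]
grip_width: 0.0213
```

```bash
python3 -c "
from h import *
to((.490,-.147,.3155))
snap('side','s5',(290,110,430,240),4)
snap('top','t5',(240,140,400,260),4)"
```

```text
t 4.45 tcp [ 0.4923 -0.1395  0.3357] az -9.75 x [-0.0011 -0.0014 -1.    ] F [-0.245   0.6397 -2.4351] w 0.0213
shift [ 0.0202 -0.0078 -0.001 ] turn 0.05
```

View pics/s5.png

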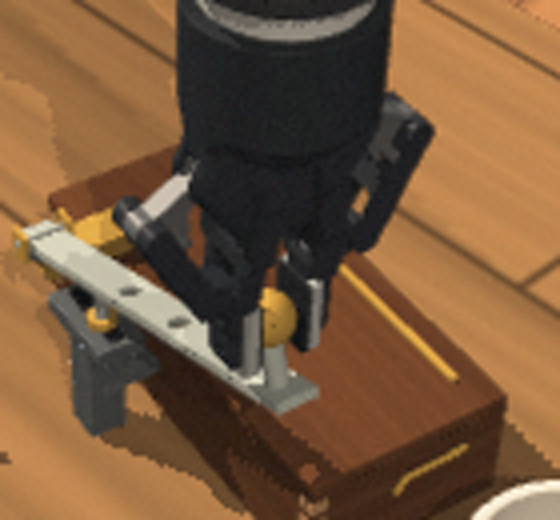

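>>> servo_tool(motion=[[-0.006, 0.003, 0, 0, 1], [-0.006, 0.015, 0, 0, 1], [-0.006, 0.03, 0, 0, 1], [-0.006, 0.045, 0, 0, 1], [-0.006, 0.06, 0, 0, 1], [-0.006, 0.07, 0, 0, 1], [-0.006, 0.078, 0, 0, 1], [-0.006, 0.078, 0, 0, 1]])

```text
clock: 5.35
tcp_pos: [0.5059, -0.0612, 0.3414]
orientation: [0.132, 1.568, -0.133]
contact_force: [1.4, 1.7, -3.3]
grip_width: 0.0211
```

```bash
python3 -c "
from h import *
to((.490,-.147,.3155))
snap('side','s6',(230,100,370,230),5)
snap('top','t6',(200,130,360,230),4.5)"
```

```text
t 5.35 tcp [ 0.5059 -0.0612  0.3414] az -9.68 x [-0.001  -0.0005 -1.    ] F [ 1.382   1.6879 -3.3047] w 0.0211
shift [ 0.026  -0.0873 -0.0012] turn 0.12
```

View pics/s6.png

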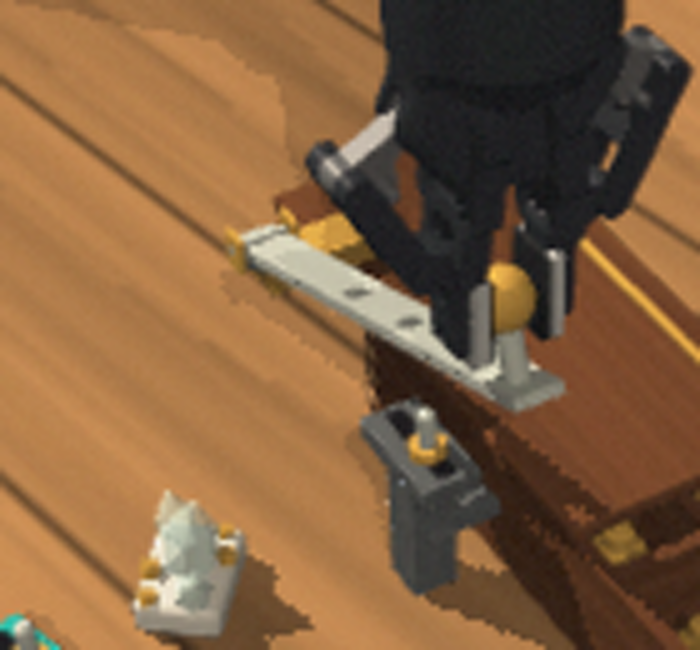

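View pics/t6.png

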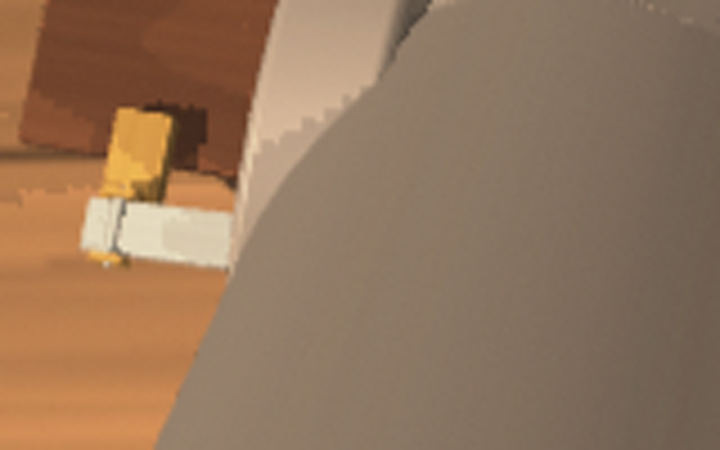

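```bash
python3 - <<'E'
from h import *
S=lambda u,v:(230+u/5,100+v/5)
ey=np.array([np.sin(np.radians(9.8)),np.cos(np.radians(9.8)),0]);ex=np.array([ey[1],-ey[0],0])
peg=plane("side",S(425,413),.0925);print("peg",peg,"ex,ey",peg@ex,peg@ey)
col=plane("side",S(428,446),.078);print("collar",col,col@ex,col@ey)
d0=plane("side",(295,171),.083);d1=plane("side",S(237,250),.083);m=d1-d0;print("disc move",m@ex,m@ey)
t0=plane("top",(255+58/4.375,155+174/4.375),.083);t1=plane("top",(200+107/4.5,130+260/4.5),.083);m=t1-t0;print("disc top",m@ex,m@ey)
lug0=plane("top",(255+66/4.375,155+27/4.375),.08);lug1=plane("top",(200+118/4.5,130+107/4.5),.08);print("lug move",(lug1-lug0)@ey)
p0=np.array([.5235,.0484,.08]);print("pivot0",p0@ex,p0@ey)
tcp=get_obs()["tcp_pos"];print("tcp",tcp@ex,tcp@ey)
def vp(uv):
    o,d=ray("side",uv);x=tcp@ex;return o+d*((x-o@ex)/(d@ex))
for k,uv in(("h90",S(357,293)),("h134",S(410,322)),("ball",S(509,297))):
    q=vp(uv);print(k,q@ey,q[2])
for k,uv in(("h90_0",(290+165/5,145+209/5)),("ball0",(358.6,200.2))):
    o,d=ray("side",uv);q=o+d*((p0@ex-o@ex)/(d@ex));print(k,q@ey,q[2])
E
```

```text
peg [ 0.5143 -0.0092  0.0925] ex,ey 0.5084100853529089 0.07845385591086579
collar [ 0.5132 -0.0118  0.078 ] 0.5077276452633068 0.07575559897922567
disc move 0.001661477060658232 0.07601373747844127
disc top -4.6447104549085e-05 0.07634610093536519
lug move 0.07645618292344576
pivot0 0.5076228950964711 0.13679841510001894
tcp 0.5087599353739516 0.025149776742789124
h90 0.12812702244555532 0.11577796013245834
h134 0.0880491680743541 0.130145699651262
ball 0.02049786328872743 0.18965783824967286
h90_0 0.048376865796763764 0.10580139879592843
ball0 -0.061605719130688213 0.16293017570696844
```

>>> servo_tool(motion=[[0.0095, -0.005, -0.0005, 0, 1], [0.0193, -0.01, -0.0005, 0, 1], [0.0292, -0.0143, -0.0005, 0, 1], [0.036, -0.0168, -0.0005, 0, 1], [0.0413, -0.0189, -0.0005, 0, 1], [0.0413, -0.0189, -0.0005, 0, 1], [0.0413, -0.0189, -0.0005, 0, 1]])

```text
clock: 6.15
tcp_pos: [0.502, -0.0806, 0.3]
orientation: [0.133, 1.568, -0.134]
contact_force: [0.1, 1.8, -0.2]
grip_width: 0.0215
```

```bash
python3 -c "
from h import *
to((.490,-.147,.3155))
snap('side','s7',(260,130,360,220),7)"
```

```text
t 6.15 tcp [ 0.502  -0.0806  0.3   ] az -9.73 x [-0.0015 -0.0005 -1.    ] F [ 0.0888  1.8121 -0.1738] w 0.0215
shift [-0.0155 -0.0675 -0.0006] turn 0.07
```

View pics/s7.png

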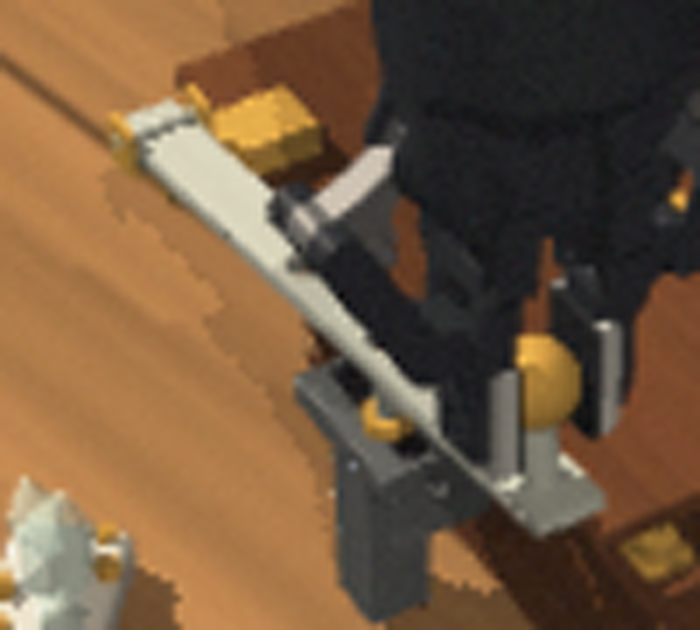

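>>> servo_tool(motion=[[0.002, -0.0006, 0, 0, 1], [0.004, -0.0012, 0, 0, 1], [0.006, -0.0018, 0, 0, 1], [0.008, -0.0023, 0, 0, 1], [0.009, -0.0026, 0, 0, 1], [0.009, -0.0026, 0, 0, 1]], force=20)

```text
clock: 6.8
tcp_pos: [0.5014, -0.0832, 0.291]
orientation: [0.133, 1.568, -0.134]
contact_force: [-0.3, 1.2, 0.1]
grip_width: 0.0215
```

>>> servo_tool(motion=[[0.001, -0.0002, 0, 0, 1], [0.002, -0.0005, 0, 0, 1], [0.003, -0.0007, 0, 0, 1], [0.003, -0.0007, 0, 0, 1]])

```text
clock: 7.2
tcp_pos: [0.5013, -0.084, 0.2879]
orientation: [0.133, 1.568, -0.134]
contact_force: [0.5, 0.4, -0.3]
grip_width: 0.0217
```

>>> servo_tool(motion=[[0.001, -0.0002, 0, 0, 1], [0.002, -0.0003, 0, 0, 1], [0.003, -0.0005, 0, 0, 1], [0.003, -0.0005, 0, 0, 1]])

```text
clock: 7.6
tcp_pos: [0.5012, -0.0845, 0.2848]
orientation: [0.133, 1.568, -0.134]
contact_force: [0.8, 0.7, 1.1]
grip_width: 0.0213
```

>>> servo_tool(motion=[[0.001, -0.0001, 0, 0, 1], [0.002, -0.0003, 0, 0, 1], [0.002, -0.0003, 0, 0, 1], [0.002, -0.0003, 0, 0, 1]])

```text
clock: 8.0
tcp_pos: [0.5012, -0.0848, 0.2827]
orientation: [0.133, 1.568, -0.134]
contact_force: [0.1, -0.2, -0.2]
grip_width: 0.0215
```

```bash
python3 -c "
from h import *
to((.490,-.147,.3155))
snap('side','s8',(260,130,360,220),7)"
```

```text
t 8.0 tcp [ 0.5012 -0.0848  0.2827] az -9.74 x [-0.0017 -0.0008 -1.    ] F [ 0.1202 -0.1697 -0.2487] w 0.0215
shift [-0.0327 -0.0632 -0.0005] turn 0.06
```

View pics/s8.png

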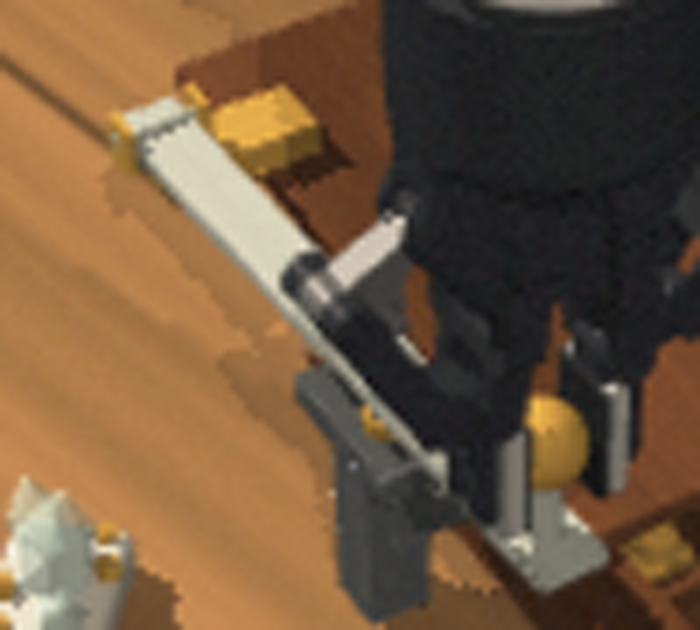

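>>> servo_tool(motion=[[0.0015, -0.0003, 0, 0, 1], [0.003, -0.0006, 0, 0, 1], [0.0045, -0.0009, 0, 0, 1], [0.006, -0.0012, 0, 0, 1], [0.007, -0.0014, 0, 0, 1], [0.007, -0.0014, 0, 0, 1]])

```text
clock: 8.65
tcp_pos: [0.5009, -0.0862, 0.2755]
orientation: [0.133, 1.569, -0.134]
contact_force: [1.1, -0.2, -0.6]
grip_width: 0.0218
```

>>> servo_tool(motion=[[0.001, -0.0002, 0, 0, 1], [0.002, -0.0004, 0, 0, 1], [0.003, -0.0006, 0, 0, 1], [0.003, -0.0006, 0, 0, 1]])

```text
clock: 9.05
tcp_pos: [0.5008, -0.0868, 0.2724]
orientation: [0.133, 1.569, -0.134]
contact_force: [-0.1, 1.1, -0.4]
grip_width: 0.0213
```

>>> servo_tool(motion=[[0.0007, -0.0001, 0, 0, 1], [0.0015, -0.0002, 0, 0, 1], [0.0022, -0.0003, 0, 0, 1], [0.0022, -0.0003, 0, 0, 1]])

```text
clock: 9.45
tcp_pos: [0.5007, -0.0872, 0.2701]
orientation: [0.133, 1.569, -0.135]
contact_force: [-0.3, -0.0, 0.4]
grip_width: 0.0216
```

>>> servo_tool(motion=[[0.0007, 0, 0, 0, 1], [0.0015, 0, 0, 0, 1], [0.0015, 0, 0, 0, 1]])

```text
clock: 9.75
tcp_pos: [0.5006, -0.0873, 0.2685]
orientation: [0.133, 1.569, -0.135]
contact_force: [-0.1, -0.2, 0.9]
grip_width: 0.0216
```

>>> servo_tool(motion=[[0, 0, 0, 0, 0.4], [0, 0, 0, 0, 0.3], [0, 0, 0, 0, 0.1], [0, 0, 0, 0, -0.2], [0, 0, 0, 0, -0.6], [0, 0, 0, 0, -1], [0, 0, 0, 0, -1], [0, 0, 0, 0, -1]])

```text
clock: 10.55
tcp_pos: [0.5006, -0.0873, 0.2685]
orientation: [0.133, 1.569, -0.135]
contact_force: [0.3, 0.5, -0.2]
grip_width: 0.0854
```

```bash
python3 -c "
from h import *
to((.490,-.147,.3155))"
```

```text
t 10.55 tcp [ 0.5006 -0.0873  0.2685] az -9.76 x [-0.0022 -0.0012 -1.    ] F [ 0.3217  0.5144 -0.2113] w 0.0854
shift [-0.0469 -0.0607 -0.0004] turn 0.04
```

Now up, and then aside (+y, high above everything) to clear the top view.

>>> servo_tool(motion=[[-0.02, 0, 0, 0, -1], [-0.045, 0, 0, 0, -1], [-0.08, 0, 0, 0, -1], [-0.12, 0, 0, 0, -1], [-0.14, 0, 0, 0, -1], [-0.14, 0.03, 0, 0, -1], [-0.14, 0.07, 0, 0, -1], [-0.14, 0.11, 0, 0, -1]])

```text
clock: 11.35
tcp_pos: [0.5195, 0.022, 0.4088]
orientation: [0.134, 1.568, -0.136]
contact_force: [0.5, 0.1, -0.1]
grip_width: 0.0854
```

>>> servo_tool(motion=[[0, 0.04, 0, -5, -1], [0, 0.08, 0, -10, -1], [0, 0.12, 0, -15, -1], [0, 0.16, 0, -20, -1], [0, 0.2, 0, -25, -1], [0, 0.24, 0, -30, -1], [0, 0.28, 0, -35, -1], [0, 0.32, 0, -35, -1]])

```text
clock: 12.15
tcp_pos: [0.5744, 0.3387, 0.4085]
orientation: [-0.346, 1.545, 0.346]
contact_force: [0.5, -0.1, -0.6]
grip_width: 0.0854
```

```bash
python3 -c "
from h import *
to((.490,-.147,.3155))
snap('side','s9',(250,120,430,260),4)
snap('top','t9',(200,100,460,300),3)
a=cv2.imread('pics/s9.png');b=cv2.imread('pics/t9.png')
k=400/720;cv2.imwrite('pics/st9.png',np.vstack([cv2.resize(a[:360],None,fx=.8,fy=.8),cv2.resize(b[60:400],(576,251))]))"
```

```text
t 12.15 tcp [0.5744 0.3387 0.4085] az 25.27 x [-0.0015 -0.0006 -1.    ] F [ 0.463  -0.0731 -0.6316] w 0.0854
shift [ 0.0934 -0.4032 -0.2835] turn 35.07
```

View pics/st9.png

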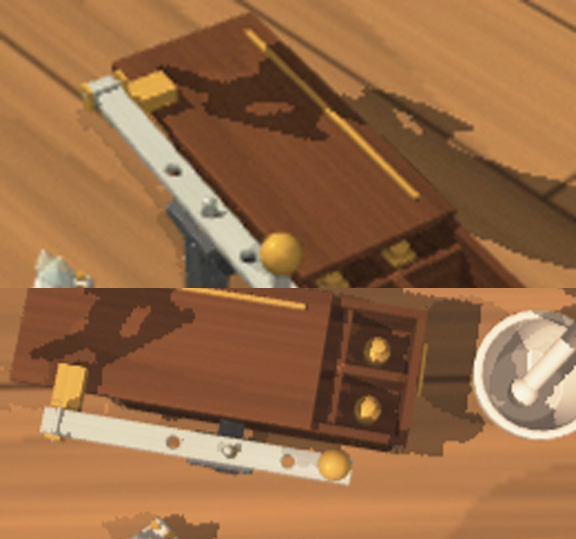

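```bash
python3 -c "
from h import *
print('ball',tri((337.8,199.4),(350.3,199.0)))
im=grab_frame('top');print('quartz/button crops diff')
b=cv2.imread('pics/top0.png')[:,:,::-1]
for r in((250,222,300,258),(325,230,350,252),(410,125,480,190)):
    x0,y0,x1,y1=r;s,_=cv2.phaseCorrelate(*[cv2.cvtColor(np.ascontiguousarray(i[y0:y1,x0:x1]),cv2.COLOR_RGB2GRAY).astype(np.float32) for i in(b,im)]);print(r,s)
hand_in()"
```

```text
ball (array([ 0.5018, -0.0852,  0.1118]), np.float64(0.00038480878346956065))
quartz/button crops diff
(250, 222, 300, 258) (0.0972079088080342, 0.0008517887923389367)
(325, 230, 350, 252) (0.40195874823625743, -0.7892346883056156)
(410, 125, 480, 190) (0.022394723677557238, -0.04791502608779297)
the job is handed in; nothing more can be done
```

The lid is open about 76 mm. The middle hole of the stay bar sits over the peg of the small grey bracket under the bar. I lifted the bar by its ball, slid the lid, lowered the bar in small steps, let go and backed off. The wrist force at the end of each move call never went above about 4 N. The job was handed in at about 12 s on the clock.

Last checks:
- **Peg and hole:** both views showed the peg standing up through the middle hole.
- **Bar level:** I measured the ball centre at 112 mm above the plank. A level bar puts it at 115 mm, so this agrees to within my pixel reading and the 2 mm camera calibration. I could not check the bar's angle more closely than that.
- **Mortar and quartz:** their top-view images shifted by no more than 0.1 pixel from the start.
- **Lead button:** the shift came out as 0.4 and 0.8 pixel (about 1–2 mm). That is less clean; I put it down to the arm's shadow having changed on a very small crop. The gripper never went near the button, but I did not confirm it further.

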